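Close the vacuum jar and hold its lid down on the gasket

ROBOT

A 6-joint arm with a two-finger parallel gripper is mounted at the origin on the work surface. World frame = base frame: x ahead of the robot, y to its left, z up, the work surface at z = 0. Lengths are in mm, angles in degrees, forces in N, time in s.
With the tool pointing down it reaches from about 300 to 850 mm from the base axis. Payload 4.2 kg.
Tool frame: the origin (TCP) lies on the centre line of the jaws, within the pads' length; the fingertips stand 14 mm ahead of it and the grasp point (between the pads) lies 5 mm behind it (env.finger_overhang is the z of the fingertips in the tool frame, in mm); z points along the fingers, y is the line along which they close (so a half turn about z gives the same grasp; the last joint's range is limited). The gripper opens to 91 mm and grips with 3 to 60 N. Pads are 32 mm wide; open, the fingers measure 118 mm over their backs; the gripper's body (76 mm by 178 mm) begins 60 mm behind the grasp point.
Start: joints at [65.776, 18.312, 89.639, -0, 72.044, -1.146], TCP at [225.401, 528.995, 227.976] pointing down, gripper open.
Joint ranges: [-177.97, 177.97], [-48.28, 115.42], [12.27, 149.76], [-77.06, 257.06], [2.81, 150.46], [-146.56, 146.56]. Speed limits (degrees/s): [147.25, 147.25, 180, 180, 180, 180].

INTERFACE

Orientations are given as [roll, pitch, yaw] about the fixed x, y, z axes, in that order (R = Rz(yaw) Ry(pitch) Rx(roll)).
In Python, from workcell import sensors, viewer, env gives the robot as it stands. The module is installed in compiled form; this text tells all that it offers.
- The arm moves only by the tool step_arm, never from a script. Its argument "plan" is one flat list of numbers, 6 for each row, row after row: the shift along the tool's x, y, z in cm, then the turn, a rotation vector about the tool's x, y, z in rad. In form: [x, y, z, wx, wy, wz, x, y, z, wx, wy, wz, ...]. A call has 1 to 5 rows; each row shifts and turns the commanded pose from where the row before left it, along the tool's axes as they then stand; what a row does not reach is not made up. A row lasts 1/12 s, in which the tool goes at most 41.7 mm and 7.16 degrees, less where a joint would pass 70% of its speed; a pose out of reach is approached as far as the arm can. A call is refused whole if a number of a shift passes 4.17 or a number of a turn 0.125, either way. A call with a gripper value outside its range is refused whole. "hand" is the finger opening in cm, from 0 to 9.12, set as the call begins (left out, the last holds). The fingers move at their own pace and stop on an object; "newtons" is the grip in N (left out, the last holds). Time passes only in rows, so rows that do not move let the fingers close. It gives the time, the measured TCP pose, the force, the opening and the grip force at its end, in the units of the state.
- sensors.state(): the state, without advancing time (a new reading comes with each control period).
- viewer.grab_frame(name): name is "scene" or "top"; returns a dict with "img" (420x560x3 uint8, red, green, blue), "fx", "fy", "cx", "cy" (pixels), "position" and "attitude" of the camera in the world. Camera axes: x right, y down, z forward; pixel columns grow to the right and rows downward; lengths in mm; the calibration is good to about 2 mm. A picture is of the moment at which its call begins. There is no depth.
- env.job_done(): hands the job in; it is judged then, once.
Trained networks look in a picture, given as the dict that the camera call returned (one of the last four; its "shot" number tells which), for a name from the list of things; names that differ only in an ending like _2 or _b are one class to them, and where a whole thing is asked for, a point or a joint stands for the part that bears it (a point fixed in the world has none). Each returns a list of dicts, best first, with "score" (0 to 1); they miss things now and then, are a little off and sometimes report something else, mostly with a low value. They report only what shows in the picture. A call takes as long as a camera call. They do not tell look-alikes from the thing itself.
- viewer.boxes_of(name, picture): "location" ([column, row] in pixels, amid what is visible of it).
- viewer.pinpoint(name, picture): "location" ([column, row] in pixels: a listed point, or the origin of a listed thing).
The state is a dict: "time_s": time; "qpos": joint angles; "qvel": joint speeds; "effort": joint torques, N m; "ee_pos": TCP position; "ee_rot": TCP orientation; "force": force on the tool from outside, world axes, zero at the start; "torque": the same for the moment, N m; "gripper_width": finger opening in mm; "gripper_force": force on a finger pad.
Only numpy, scipy, OpenCV 4.12 (cv2) and the standard library are available. Lean on these libraries where they do the work, as an engineer would, in place of code of your own. Each camera call takes 0.05 s, during which the arm holds its last target. There are 200 camera calls.

TASK

The vacuum jar has to be closed, but one capped culture tube in it is too tall and stands up above the rim: take it out and lower it into any free opening of the wire tube rack, without dropping it. Then pick up the jar's lid, bring it over the jar until the bore under it finds the carrier's centre rod and the lid drops onto the gasket, and press it down firmly so that the gasket is well squeezed all round. Finish while still holding the lid pressed down (the pump is about to be started: do not let go), with everything else on the bench left where it stands.

Things in the scene. Friction and masses are not known exactly. Their poses are not given: they have to be found in the camera images.
- jar: Clear round vacuum jar, fixed; origin: centre of its underside, z up. Aluminium flange 158 mm across; on it a black sponge gasket ring (116 inside, 148 mm outside), top 102 mm above the bench. Inside: a tube carrier with a centre rod and six sleeves 40 mm from the rod, every 60 degrees. The tall tube starts in the sleeve on the jar's +x axis; the short tubes in the others stay below the flange.
- rod_tip (a point): Top of the carrier's upright, fixed centre rod on the jar's axis, 114 mm above the bench, 12 mm above the gasket; z up. A 12 mm round bar, its last 4 mm tapered to 7 mm across. It is the lid's locating pin, out of sight under the lid while the lid is being fitted.
- gasket (a joint): How far the gasket ring is squeezed down, in m: 0 free, 0.004 fully flat. Springy, 5 N per mm (the lid's weight alone squeezes it about 1 mm, 20 N in all squeezes it flat). Well squeezed from 0.002 on.
- lid_knob (a point): Grip point on the axis of the lid's black knob, 46 mm above the lid's underside, z up. The lid lies loose, right way up, on the bench: disc 150 mm across, 12 mm thick; hub 44 mm across up to 22 mm; round knob 32 mm across from 22 to 62 mm above the underside. A gauge and two valves on the disc, 33 mm and more off the axis, reach 25 mm above the underside. About 0.4 kg.
- lid_bore (a point): Centre of the mouth of the bore in the lid's underside (level with the underside): 15 mm across, 22 mm deep, on the lid's axis, straight below the knob. When the lid is home on the free gasket this point lies about 12 mm below rod_tip.
- tube_mid (a point): Half-way up the tall capped culture tube: 130 mm long over all, glass 16 mm across, white cap 19 mm across over the top 25 mm; this point lies 65 mm above its foot, z along its axis towards the cap. It starts upright in the jar with its foot 12 mm and its top 142 mm above the bench. About 35 g.
- rack: Steel wire tube rack, fixed, 57 (x) by 138 mm (y), 71.5 mm high; origin: centre of its underside. Two rows (x = -13.5, +13.5 mm) of five 24 mm square openings (y = -54, -27, 0, 27, 54 mm). The -x row is all free; the +x row has short tubes (tops 94 mm above the bench) at y = -54, -27 and 27. Tubes stand on its floor, 6 mm above the bench.
- bottle: Bystander: glass media bottle, 70 mm across, 146 mm high; origin at the centre of its underside.
- bottle_cap: Bystander: black screw cap lying on the bench, 36 mm across, 22 mm high; origin at the centre of its underside.
- burner: Bystander: gas burner on a cross-shaped foot, 95 mm across the foot, 144 mm high; origin at the centre of its underside.
- matchbox: Bystander: matchbox, 53 x 36 x 15 mm; origin at the centre of its underside.
- marker: Bystander: marker pen lying along its x axis, 120 mm long, 12 mm thick; origin at the centre of its underside.
- dishes: Bystander: stack of three Petri dishes, 90 mm across, 47 mm high; origin at the centre of its underside.
- beaker: Bystander: white plastic beaker, 68 mm across the rim, 85 mm high; origin at the centre of its underside.
There are look-alikes about, which are no part of the job. There is more than one size of the part that bears tube_mid; the job needs the smaller.

How it is judged:
By the outcome, as a careful person would: the job done as asked, in the order asked, and still so for the second after the job is handed in, while the arm keeps its last pose, push and grip.
It also fails if it takes over 70 s, if anything falls off the work surface, if the arm or the gripper's body presses on something with over 40 N, if the wrist force passes 120 N, or if a joint passes its speed limit or range.

## Working session

There is one attempt and no reset: what is moved stays moved. The work goes in short steps, Python scripts to look and compute and a tool call to move; the robot and the scene stay as the last step left them, time stands still between calls to the robot, and variables do not carry over. Pictures are saved under pics/ and viewed, at most 10 in all, crops included, and the job is handed in when it is done.

Besides the shell and the picture viewer there is one more tool, called by a JSON object that holds its "method" and its "body", one argument or row to a line. step_arm: Moves the arm, as the interface text tells. Its arguments: {"type":"object","properties":{"plan":{"type":"array","items":{"type":"number"}},"hand":{"type":"number"},"newtons":{"type":"number"}},"required":["plan"]}

```bash
mkdir -p pics; cat > h.py <<'E'
import numpy as np, cv2
from scipy.spatial.transform import Rotation as R
from workcell import sensors, viewer, env
def rot(a):
    a=np.array(a,float)
    return a if a.shape==(3,3) else (R.from_quat(a).as_matrix() if a.size==4 else R.from_euler('xyz',a,degrees=True).as_matrix())
def ray(p,uv):
    d=rot(p['attitude'])@np.array([(uv[0]-p['cx'])/p['fx'],(uv[1]-p['cy'])/p['fy'],1]); return np.array(p['position'],float),d
def atz(p,uv,z):
    o,d=ray(p,uv); return o+d*(z-o[2])/d[2]
def tri(p,u,q,v):
    o1,d1=ray(p,u);o2,d2=ray(q,v)
    s=np.linalg.lstsq(np.c_[d1,-d2],o2-o1,rcond=None)[0]; a=o1+s[0]*d1;b=o2+s[1]*d2
    return (a+b)/2,np.linalg.norm(a-b)
def proj(p,X):
    c=rot(p['attitude']).T@(np.array(X,float)-np.array(p['position'])); return [p['fx']*c[0]/c[2]+p['cx'],p['fy']*c[1]/c[2]+p['cy']]
def save(p,n): cv2.imwrite('pics/'+n,p['img'][:,:,::-1])
E
python3 - <<'E'
from h import *
np.set_printoptions(precision=1,suppress=True)
P={n:viewer.grab_frame(n) for n in('scene','top')}
for n,p in P.items():
    save(p,n+'0.png'); print(n,p['fx'],p['cx'],p['cy'],p['position'],p['attitude'])
    for t in['jar','rod_tip','lid_knob','lid_bore','tube_mid','rack','bottle','beaker','burner','dishes','matchbox','marker','bottle_cap']:
        print(t,[(np.array(d['location']).round(1).tolist(),round(d['score'],2)) for d in viewer.pinpoint(t,p)[:4]])
print(sensors.state())
E
```

```text
scene 482.9699110392709 280.37070366631013 205.92520651595598 [ 995.  -578.8 1115. ] [-144.5    0.3   36.2]
jar [([204.4, 231.9], 0.44), ([294.5, 299.3], 0.29)]
rod_tip [([289.8, 199.3], 0.74)]
lid_knob [([329.8, 154.6], 0.63)]
lid_bore [([328.6, 169.1], 0.65), ([327.7, 258.0], 0.41)]
tube_mid [([230.3, 172.1], 0.94), ([269.7, 207.4], 0.44), ([328.0, 164.2], 0.34)]
rack [([210.3, 288.8], 0.88), ([356.8, 218.6], 0.66), ([349.3, 125.0], 0.62)]
bottle [([297.6, 299.4], 0.62), ([328.3, 166.0], 0.43)]
beaker [([145.7, 354.5], 0.93)]
burner [([359.5, 219.8], 0.57), ([212.7, 290.9], 0.43)]
dishes [([350.1, 120.9], 0.97)]
matchbox [([263.4, 174.8], 0.71), ([139.9, 355.7], 0.51)]
marker [([327.9, 259.2], 0.5)]
bottle_cap [([207.5, 229.3], 0.64)]
top 421.62697461964177 285.83040234295044 207.59651291361243 [ 310.7    4.  1417.7] [-168.3   -0.   -91.9]
jar [([276.1, 215.9], 0.85), ([423.9, 227.3], 0.73)]
rod_tip [([278.0, 212.1], 0.62)]
lid_knob [([205.9, 221.9], 0.94)]
lid_bore [([206.6, 224.6], 0.87)]
tube_mid [([286.7, 268.9], 0.66), ([283.5, 223.8], 0.55)]
rack [([361.9, 224.7], 0.9)]
bottle [([282.8, 176.9], 0.69), ([328.0, 170.2], 0.6)]
beaker [([426.1, 225.5], 0.59)]
burner [([240.2, 170.0], 0.74), ([207.3, 221.7], 0.19)]
dishes [([144.7, 239.2], 0.63)]
matchbox [([243.5, 263.1], 0.74)]
marker [([281.6, 175.5], 0.59)]
bottle_cap [([326.1, 264.6], 0.48), ([148.9, 240.8], 0.36)]
{'time_s': 1.4, 'qpos': array([65.8, 18.3, 89.6,  0. , 72. , -1.1]), 'qvel': array([-0., -0., -0.,  0.,  0.,  0.]), 'effort': array([ -0. , -41.2, -23.2,   0.1,   0. ,  -0. ]), 'ee_pos': array([225.4, 529. , 228. ]), 'ee_rot': array([180. ,  -0. , 156.9]), 'force': array([-0.2, -0.9,  0.6]), 'torque': array([ 0.,  0., -0.]), 'gripper_force': 0.0, 'gripper_width': 91.15665995367036}
```

View pics/scene0.png

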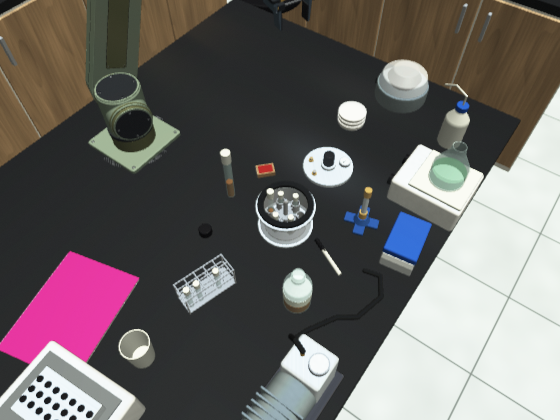

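View pics/top0.png

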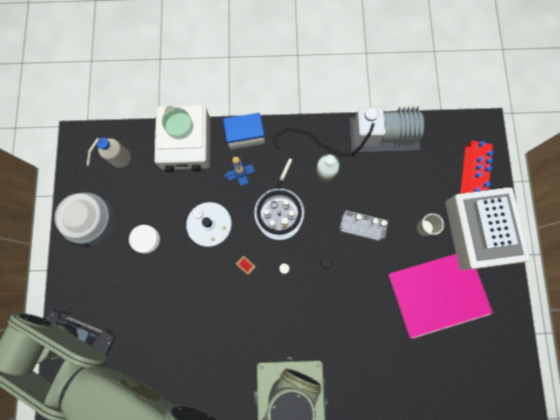

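The scene view shows the jar at about (286,213) with tubes inside, the lid at (328,165), the rack at (205,285) and a big capped tube standing loose on the bench at (228,172). In the top view these are the jar at (279,213), lid at (209,224), rack at (363,225) and loose tube at (284,268).

Candidates for the tall tube:
- The loose capped tube, scene (228,172). This is the larger look-alike.
- The capped tubes in the jar, scene about (270,192), (281,195), (295,200) and (270,210).

The job needs the tube in the jar that stands above the rim on the jar's +x axis. I'll check this in a close crop.

```bash
python3 - <<'E'
from h import *
np.set_printoptions(precision=1,suppress=True)
s=viewer.grab_frame('scene');t=viewer.grab_frame('top')
b=lambda n,p:viewer.pinpoint(n,p)
for n,us,ut in[('rod_tip',b('rod_tip',s)[0]['location'],b('rod_tip',t)[0]['location']),('lid_knob',b('lid_knob',s)[0]['location'],b('lid_knob',t)[0]['location']),('tube_mid?',[269.7,207.4],[283.5,223.8])]:
    print(n,us,ut,*tri(s,us,t,ut))
print('rod@114',atz(s,b('rod_tip',s)[0]['location'],114),atz(t,b('rod_tip',t)[0]['location'],114))
print('knob@46',atz(s,b('lid_knob',s)[0]['location'],46),atz(t,b('lid_knob',t)[0]['location'],46))
print('rack',atz(s,[210.3,288.8],0),atz(t,b('rack',t)[0]['location'],0))
A=cv2.resize(s['img'][170:260,240:330],(540,540),interpolation=cv2.INTER_CUBIC)[:,:,::-1]
B=cv2.resize(t['img'][180:245,247:312],(540,540),interpolation=cv2.INTER_CUBIC)[:,:,::-1]
cv2.imwrite('pics/jar.png',cv2.resize(np.hstack([A,B]),(800,400)))
A=cv2.resize(s['img'][245:320,165:245],(426,400),interpolation=cv2.INTER_CUBIC)[:,:,::-1]
B=cv2.resize(t['img'][200:250,335:391],(374,400),interpolation=cv2.INTER_CUBIC)[:,:,::-1]
cv2.imwrite('pics/rack.png',np.hstack([A,B]))
E
```

```text
rod_tip [289.3, 199.2] [276.2, 210.6] [573.   26.6 108.9] 1.8264130495632669
lid_knob [326.8, 154.1] [207.2, 221.2] [550.9 249.8  66.8] 5.358404377314959
tube_mid? [269.7, 207.4] [283.5, 223.8] [533.2   1.4  69.8] 7.571587763839411
rod@114 [575.7  24.3 114. ] [571.3  25.9 114. ]
knob@46 [540.6 263.8  46. ] [556.6 255.6  46. ]
rack [ 530.  -252.8    0. ] [ 529.5 -261.7    0. ]
```

View pics/jar.png

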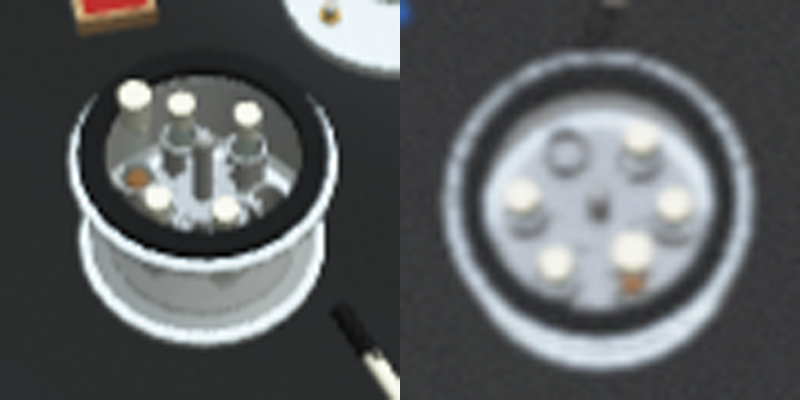

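View pics/rack.png

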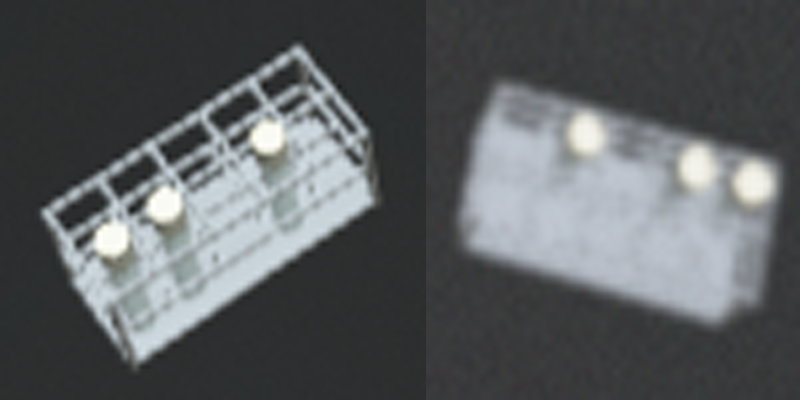

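The crop shows the tall tube's cap at scene (270,192) and top (284.5,220.5). It has brown contents and stands highest, on the robot-facing side; the rod is at scene (285.5,205). The rack's -x row is empty, and in the top view it is the side nearer the robot. Next I refine with blob and ellipse fits.

```bash
cat > fit.py <<'E'
from h import *
from scipy.optimize import least_squares
np.set_printoptions(precision=1,suppress=True)
def white(p,uv,r,th=205):
    u,v=map(int,uv); w=p['img'][v-r:v+r+1,u-r:u+r+1].astype(float).min(2)
    m=(w>th).astype(np.uint8); n,l,st,c=cv2.connectedComponentsWithStats(m)
    i=1+np.argmin([np.hypot(*(c[k]-r))-0.05*st[k,4] for k in range(1,n)]); return c[i]+[u-r,v-r],st[i,4]
E
python3 - <<'E'
from fit import *
s=viewer.grab_frame('scene');t=viewer.grab_frame('top')
a,na=white(s,(270,192),5);b,nb=white(t,(284,220),5); print('cap',a,na,b,nb,tri(s,a,t,b),atz(s,a,141),atz(t,b,141))
# jar: radial edges of gasket inner/outer: fit circle center (x,y), z=102 by brightness contrast
def ringscore(p,c,rad,z,d=3):
    th=np.linspace(0,2*np.pi,180,endpoint=False); g=cv2.GaussianBlur(cv2.cvtColor(p['img'],cv2.COLOR_RGB2GRAY).astype(np.float32),(0,0),.7)
    def smp(r):
        q=np.array([proj(p,[c[0]+r*np.cos(k),c[1]+r*np.sin(k),z]) for k in th],np.float32); return cv2.remap(g,q[None,:,0],q[None,:,1],cv2.INTER_LINEAR)[0]
    return np.clip(smp(rad+d)-smp(rad-d),-40,40).mean()
def best(p,c0,f,span=14,step=2):
    c0=np.array(c0,float)
    for st in(4,1.):
        L=[(f(p,c0+[i*st,j*st]),i,j) for i in range(-4,5) for j in range(-4,5)]
        m=max(L); c0=c0+[m[1]*st,m[2]*st]
    return c0,m[0]
jar=lambda p,c: ringscore(p,c,74,102)-ringscore(p,c,58,102)
lid=lambda p,c: -ringscore(p,c,75,12)
for n,p in(('s',s),('t',t)):
    print(n,'jar',best(p,[573,25],jar),'lid',best(p,[548,257],lid))
for n,p in(('s',s),('t',t)): print(n,'rod@114 px',proj(p,[573,25,114]),'knobtop px',proj(p,[548,257,62]))
# rack caps
for X in((187.5,290),(196,283.5),(215,271)): 
    q,k=white(s,X,5); print('s cap',q,k,atz(s,q,93))
for X in((359,217),(375.5,221),(383.5,223)):
    q,k=white(t,X,4); print('t cap',q,k,atz(t,q,93))
E
```

```text
cap [269.8 190.8] 30 [284.1 220.1] 32 (array([533.8,   0.6, 143.1]), np.float64(3.715300659956471)) [531.7   0.4 141. ] [535.5   2.  141. ]
s jar (array([570.,  13.]), np.float32(63.20394)) lid (array([556., 256.]), np.float32(40.0))
t jar (array([568.,  18.]), np.float32(78.6746)) lid (array([558., 260.]), np.float32(40.0))
s rod@114 px [np.float64(288.6160745038165), np.float64(198.52164206469706)] knobtop px [np.float64(328.067670859366), np.float64(152.98369882555045)]
t rod@114 px [np.float64(276.46482989960293), np.float64(210.06224081940067)] knobtop px [np.float64(205.85990408235347), np.float64(222.98285372970244)]
s cap [185.5 289.2] 33 [ 523.2 -314.7   93. ]
s cap [195.7 282.6] 30 [ 530.8 -288.3   93. ]
s cap [215.  270.1] 27 [ 545.8 -236.7   93. ]
t cap [358.8 216.4] 16 [ 547.9 -236.8   93. ]
t cap [375.2 220.6] 16 [ 532.9 -288.5   93. ]
t cap [383.6 222.4] 15 [ 526.1 -314.6   93. ]
```

```bash
cat >> h.py <<'E'
def go(x,y,z,yaw=180):
    s=sensors.state();e=np.array(s['ee_pos']);r=R.from_euler('xyz',s['ee_rot'],degrees=True);g=R.from_euler('xyz',[180,0,yaw],degrees=True)
    d=r.inv().apply(np.array([x,y,z])-e)/10; w=(r.inv()*g).as_rotvec()
    print('t',round(s['time_s'],2),'ee',e.round(1),np.round(s['ee_rot'],1),'F',np.round(s['force'],1),'| shift cm',d.round(2),'turn',w.round(4))
E
python3 - <<'E'
from fit import *
s=viewer.grab_frame('scene');t=viewer.grab_frame('top')
b=viewer.pinpoint('tube_mid',s)[0]['location']; print('big tube base px',atz(s,[231.5,196],0),'topcap',tri(s,[225.5,152.5],t,[284,268.5]))
for n,p in(('s',s),('t',t)):
    g=p['img'].min(2); c=proj(p,[557,258,12]); m=(g>140).astype(np.uint8)
    q,l,st,cc=cv2.connectedComponentsWithStats(m); k=[i for i in range(1,q) if np.hypot(*(cc[i]-c))<15 and st[i,4]>500]
    for i in k:
        ct=max(cv2.findContours((l==i).astype(np.uint8),0,1)[0],key=len); e=cv2.fitEllipse(cv2.convexHull(ct)); print(n,'lid ell',e,atz(p,e[0],10))
    # knob: dark blob
    u,v=map(int,proj(p,[557,258,62])); w=p['img'][v-14:v+20,u-14:u+15].max(2); print(n,(u,v)); 
    mm=(w<60).astype(np.uint8); q,l,st,cc=cv2.connectedComponentsWithStats(mm); print([(st[i].tolist(),cc[i].round(1).tolist()) for i in range(1,q) if st[i,4]>20])
    print(n,'rod px pred',proj(p,[569,15.5,114]))
go(533.6,1.2,228)
E
```

```text
big tube base px [386.8   4.4   0. ] topcap (array([385.4,   6.9, 183.6]), np.float64(0.03688711614488009))
s lid ell ((327.8032531738281, 165.8916473388672), (38.80451965332031, 50.129676818847656), 95.50579071044922) [553.2 254.7  10. ]
s (330, 154)
[([0, 0, 29, 11, 217], [15.2, 3.4]), ([8, 12, 10, 14, 123], [12.3, 18.4])]
s rod px pred [np.float64(285.19121374031636), np.float64(200.19430031142215)]
t lid ell ((208.3820037841797, 223.92906188964844), (43.444358825683594, 45.397010803222656), 54.012046813964844) [553.6 258.2  10. ]
t (205, 220)
[]
t rod px pred [np.float64(279.5133056491709), np.float64(211.21008467613393)]
t 2.2 ee [225.4 529.  228. ] [180.    0.  156.9] F [-0.3  0.2 -0.7] | shift cm [-49.  -36.5  -0. ] turn [ 0.   0.  -0.4]
```

{"method": "step_arm", "body": {
  "plan": [0, 0, 0, 0, 0, -0.1, 0, 0, 0, 0, 0, -0.1, 0, 0, 0, 0, 0, -0.1, 0, 0, 0, 0, 0, -0.1],
  "hand": 5,
  "newtons": 15
}}

```text
time_s: 2.53
ee_pos: [225.4, 529.0, 228.0]
ee_rot: [180.0, 0.0, -179.9]
force: [-0.4, -1.0, 0.1]
gripper_width: 67.1
gripper_force: 0.0
```

{"method": "step_arm", "body": {
  "plan": [-2.05, -3.52, 0, 0, 0, 0, -2.05, -3.52, 0, 0, 0, 0, -2.05, -3.52, 0, 0, 0, 0, -2.05, -3.52, 0, 0, 0, 0, -2.05, -3.52, 0, 0, 0, 0]
}}

```text
time_s: 2.95
ee_pos: [327.9, 351.1, 228.1]
ee_rot: [180.0, 0.0, 179.9]
force: [2.0, -0.2, 0.0]
gripper_width: 50.0
gripper_force: 0.0
```

{"method": "step_arm", "body": {
  "plan": [-2.05, -3.52, 0, 0, 0, 0, -2.05, -3.52, 0, 0, 0, 0, -2.05, -3.52, 0, 0, 0, 0, -2.05, -3.52, 0, 0, 0, 0, -2.05, -3.52, 0, 0, 0, 0]
}}

```text
time_s: 3.37
ee_pos: [430.0, 174.6, 228.3]
ee_rot: [180.0, 0.0, 179.8]
force: [0.2, 0.6, -1.0]
gripper_width: 50.1
gripper_force: 0.0
```

{"method": "step_arm", "body": {
  "plan": [-2.05, -3.52, 0, 0, 0, 0, -2.05, -3.52, 0, 0, 0, 0, -2.05, -3.52, 0, 0, 0, 0, -2.05, -3.52, 0, 0, 0, 0, -2.05, -3.52, 0, 0, 0, 0]
}}

```text
time_s: 3.78
ee_pos: [532.1, -1.9, 228.2]
ee_rot: [180.0, 0.0, 179.8]
force: [1.0, 0.8, 0.9]
gripper_width: 50.1
gripper_force: 0.0
```

{"method": "step_arm", "body": {
  "plan": [-0.15, 0.3, 2, 0, 0, 0, 0, 0, 2.4, 0, 0, 0, 0, 0, 2, 0, 0, 0, 0, 0, 0, 0, 0, 0]
}}

```text
time_s: 4.12
ee_pos: [530.3, 2.7, 160.1]
ee_rot: [180.0, -0.5, 179.8]
force: [-0.3, 0.6, 0.1]
gripper_width: 49.6
gripper_force: 0.0
```

```bash
python3 - <<'E'
from fit import *
s=viewer.grab_frame('scene');t=viewer.grab_frame('top')
A=cv2.resize(s['img'][150:230,230:330],(500,400),interpolation=cv2.INTER_CUBIC)[:,:,::-1]
B=cv2.resize(t['img'][190:250,250:295],(300,400),interpolation=cv2.INTER_CUBIC)[:,:,::-1]
cv2.imwrite('pics/app.png',np.hstack([A,B])); go(533.6,1.2,124)
E
```

```text
t 4.22 ee [532.8   3.1 163.9] [180.   -0.1 179.8] F [0.4 0.4 1.4] | shift cm [-0.1 -0.2  4. ] turn [ 0. -0. -0.]
```

View pics/app.png

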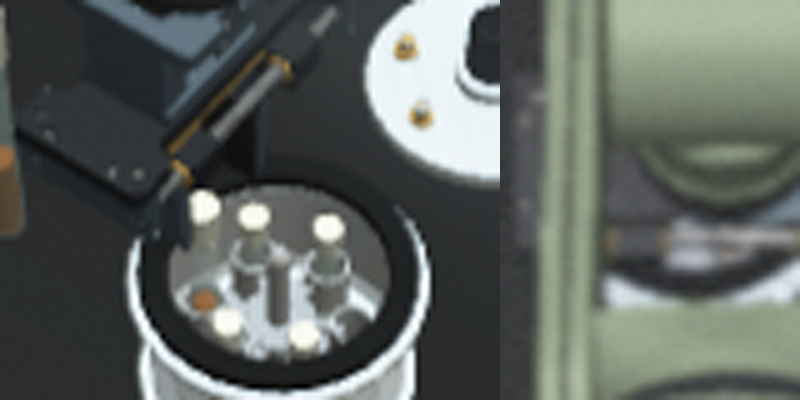

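The crop shows the cap at (204,207), with the near finger at (178,225) and the far one at (255,150), so the cap is between them. I'll descend and close.

{"method": "step_arm", "body": {
  "plan": [-0.1, -0.2, 2, 0, 0, 0, 0, 0, 2, 0, 0, 0, 0, 0, 0, 0, 0, 0]
}}

```text
time_s: 4.47
ee_pos: [532.8, 1.4, 122.7]
ee_rot: [180.0, -0.2, 179.9]
force: [-0.8, -0.8, -0.4]
gripper_width: 49.8
gripper_force: 0.0
```

{"method": "step_arm", "body": {
  "plan": [0, 0, 0, 0, 0, 0, 0, 0, 0, 0, 0, 0, 0, 0, 0, 0, 0, 0, 0, 0, 0, 0, 0, 0, 0, 0, 0, 0, 0, 0],
  "hand": 0.5,
  "newtons": 12
}}

```text
time_s: 4.88
ee_pos: [534.5, 1.2, 124.9]
ee_rot: [180.0, 0.1, 179.8]
force: [0.1, -0.0, -0.4]
gripper_width: 19.5
gripper_force: 0.0
```

{"method": "step_arm", "body": {
  "plan": [0, 0, 0, 0, 0, 0, 0, 0, 0, 0, 0, 0, 0, 0, 0, 0, 0, 0]
}}

```text
time_s: 5.13
ee_pos: [534.6, 1.2, 124.8]
ee_rot: [180.0, 0.1, 179.8]
force: [-0.8, 0.2, 5.3]
gripper_width: 18.6
gripper_force: 12.0
```

{"method": "step_arm", "body": {
  "plan": [0, 0, -1, 0, 0, 0, 0, 0, -2, 0, 0, 0, 0, 0, -3, 0, 0, 0, 0, 0, -3, 0, 0, 0, 0, 0, -3, 0, 0, 0]
}}

```text
time_s: 5.55
ee_pos: [533.3, 1.1, 245.2]
ee_rot: [180.0, -0.1, 179.8]
force: [1.5, -0.3, -0.7]
gripper_width: 18.7
gripper_force: 12.0
```

```bash
python3 - <<'E'
from fit import *
s=viewer.grab_frame('scene')
cv2.imwrite('pics/lift.png',cv2.resize(s['img'][110:230,210:340],(650,600),interpolation=cv2.INTER_CUBIC)[:,:,::-1])
print(sensors.state()['gripper_width'],sensors.state()['gripper_force']); go(513.2,-255.2,244)
E
```

```text
18.768930191655116 11.999997049570084
t 5.6 ee [536.6   1.  251.9] [-180.     0.6  179.8] F [2.8 0.3 3.1] | shift cm [  2.3 -25.6   0.8] turn [-0.  0. -0.]
```

View pics/lift.png

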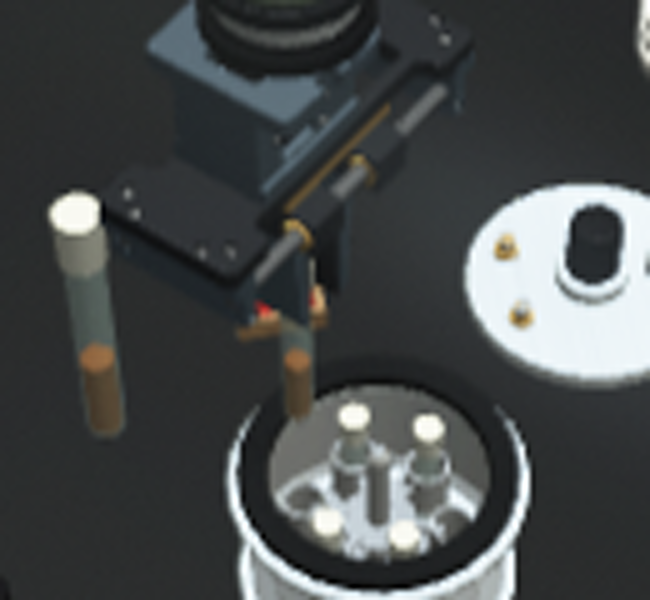

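The tube is held upright between the fingers. Its foot is at crop (298,412), clear of the jar rim. Moving it over the rack's -x row, y=0 opening.

{"method": "step_arm", "body": {
  "plan": [0.1, -1.6, 0, 0, 0, 0, 0.3, -3.2, 0, 0, 0, 0, 0.3, -3.6, 0, 0, 0, 0, 0.3, -3.6, 0, 0, 0, 0, 0.3, -3.6, 0, 0, 0, 0]
}}

```text
time_s: 6.02
ee_pos: [519.8, -156.1, 244.0]
ee_rot: [180.0, -0.0, 179.9]
force: [0.8, 0.2, -0.3]
gripper_width: 18.6
gripper_force: 12.0
```

{"method": "step_arm", "body": {
  "plan": [0.3, -3.6, 0, 0, 0, 0, 0.3, -3.4, 0, 0, 0, 0, 0.1, -2.0, 0, 0, 0, 0, 0.1, -1.0, 0, 0, 0, 0, 0, 0, 1, 0, 0, 0]
}}

```text
time_s: 6.43
ee_pos: [512.8, -257.0, 235.1]
ee_rot: [-179.9, 0.2, 179.7]
force: [0.3, 0.5, -1.1]
gripper_width: 18.9
gripper_force: 12.0
```

{"method": "step_arm", "body": {
  "plan": [0, 0, 2, 0, 0, 0, 0, 0, 1, 0, 0, 0, 0, 0, 0, 0, 0, 0, 0, 0, 0, 0, 0, 0, 0, 0, 0, 0, 0, 0]
}}

```text
time_s: 6.85
ee_pos: [512.8, -254.1, 204.5]
ee_rot: [-180.0, 0.1, 179.9]
force: [0.2, 0.1, -0.4]
gripper_width: 18.4
gripper_force: 12.0
```

```bash
python3 - <<'E'
from fit import *
s=viewer.grab_frame('scene');t=viewer.grab_frame('top')
go(513.2,-255.2,204)
e=np.array(sensors.state()['ee_pos']); f=e-[0,0,112]
for n,p in(('s',s),('t',t)): print(n,'foot pred',proj(p,f),'hole',proj(p,[513.2,-255.2,71.5]))
u,v=map(int,proj(s,[513,-255,85])); x0,y0=u-50,v-50
cv2.imwrite('pics/rk.png',cv2.resize(s['img'][y0:y0+80,x0:x0+100],(750,600),interpolation=cv2.INTER_CUBIC)[:,:,::-1]); print(x0,y0,'scale7.5')
# expected wire grid nodes & foot
c=np.array([526.2,-258.9]);ex=np.array([.962,-.274]);ey=np.array([.274,.962])
for a,b in((-27,-13.5),(-27,13.5),(0,-13.5),(0,13.5)): q=np.array(proj(s,[*(c+a*ex+b*ey),71.5])); print((a,b),((q-[x0,y0])*7.5).round())
print('foot crop',((np.array(proj(s,f))-[x0,y0])*7.5).round())
E
```

```text
t 6.95 ee [ 512.9 -254.5  204.9] [-180.     0.1  179.9] F [-0.3 -0.1  0.3] | shift cm [-0.  -0.1  0.1] turn [-0.  0. -0.]
s foot pred [np.float64(199.59026641504005), np.float64(268.2515984215481)] hole [np.float64(200.75163096594576), np.float64(272.73516955925356)]
t foot pred [np.float64(365.0582856183837), np.float64(227.10990228054496)] hole [np.float64(364.04024749938094), np.float64(228.04600682651434)]
149 219 scale7.5
(-27, -13.5) [330. 397.]
(-27, 13.5) [401. 351.]
(0, -13.5) [375. 456.]
(0, 13.5) [446. 409.]
foot crop [379. 369.]
```

View pics/rk.png

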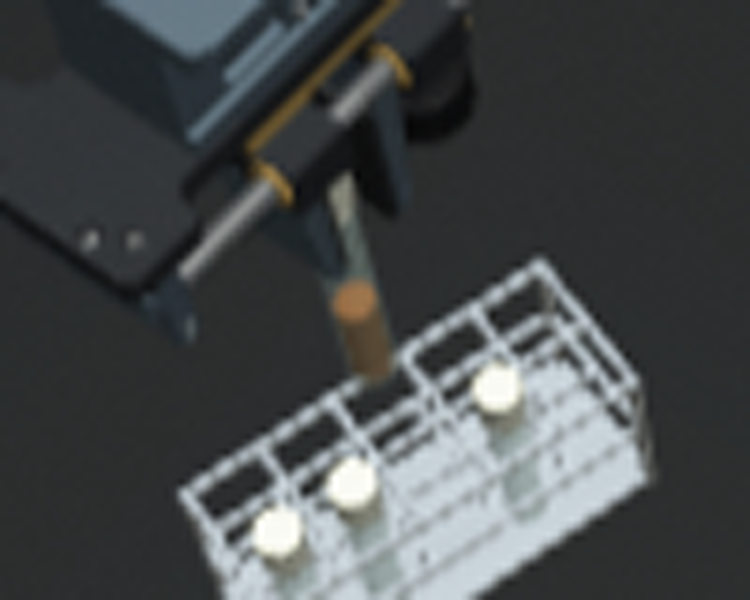

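The picture shows the tube upright, foot at crop (375,378). The chosen opening's outer nodes are at (335,400) and (407,355), within about 2 mm of prediction. I'll make a small correction and lower it.

{"method": "step_arm", "body": {
  "plan": [-0.15, 0, 1.2, 0, 0, 0, 0, 0, 1.2, 0, 0, 0, 0, 0, 1.2, 0, 0, 0, 0, 0, 1.2, 0, 0, 0, 0, 0, 0, 0, 0, 0]
}}

```text
time_s: 7.37
ee_pos: [512.8, -254.1, 154.4]
ee_rot: [179.9, -0.2, 179.9]
force: [-0.5, 0.9, -0.6]
gripper_width: 18.7
gripper_force: 12.0
```

{"method": "step_arm", "body": {
  "plan": [0, 0, 1, 0, 0, 0, 0, 0, 1, 0, 0, 0, 0, 0, 0.8, 0, 0, 0, 0, 0, 0.4, 0, 0, 0, 0, 0, 0, 0, 0, 0]
}}

```text
time_s: 7.78
ee_pos: [513.1, -254.5, 122.7]
ee_rot: [179.9, -0.1, 179.8]
force: [-0.8, 0.5, -0.2]
gripper_width: 18.7
gripper_force: 12.0
```

{"method": "step_arm", "body": {
  "plan": [0, 0, 0.3, 0, 0, 0, 0, 0, 0.2, 0, 0, 0, 0, 0, 0, 0, 0, 0, 0, 0, 0, 0, 0, 0]
}}

```text
time_s: 8.12
ee_pos: [513.9, -254.9, 119.2]
ee_rot: [-180.0, 0.0, 179.8]
force: [-0.5, 0.8, -0.4]
gripper_width: 18.8
gripper_force: 12.0
```

{"method": "step_arm", "body": {
  "plan": [0, 0, 0.1, 0, 0, 0, 0, 0, 0, 0, 0, 0, 0, 0, 0, 0, 0, 0]
}}

```text
time_s: 8.37
ee_pos: [514.2, -255.1, 118.9]
ee_rot: [-180.0, 0.1, 179.8]
force: [-0.1, 0.7, 6.0]
gripper_width: 18.7
gripper_force: 12.0
```

```bash
python3 - <<'E'
from fit import *
go(514,-254.5,118)
s=viewer.grab_frame('scene')
cv2.imwrite('pics/rk2.png',cv2.resize(s['img'][219:319,149:249],(600,600),interpolation=cv2.INTER_CUBIC)[:,:,::-1])
E
```

```text
t 8.37 ee [ 514.2 -255.1  118.9] [-180.     0.1  179.8] F [-0.1  0.7  6. ] | shift cm [0.  0.1 0.1] turn [-0.  0. -0.]
```

View pics/rk2.png

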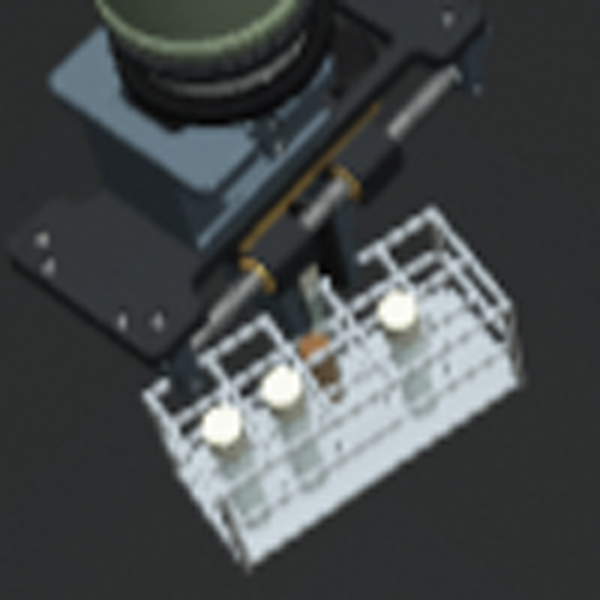

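The tube stands inside the middle opening, foot at (335,395). The 6 N contact came at the predicted height, so it rests on the rack floor. Releasing and rising.

{"method": "step_arm", "body": {
  "plan": [0, 0, -0.05, 0, 0, 0, 0, 0, 0, 0, 0, 0, 0, 0, 0, 0, 0, 0, 0, 0, 0, 0, 0, 0],
  "hand": 4
}}

```text
time_s: 8.75
ee_pos: [513.4, -254.7, 118.0]
ee_rot: [180.0, -0.0, 179.8]
force: [-0.5, 0.4, 0.9]
gripper_width: 39.4
gripper_force: 0.0
```

{"method": "step_arm", "body": {
  "plan": [0, 0, -1, 0, 0, 0, 0, 0, -2, 0, 0, 0, 0, 0, -3, 0, 0, 0, 0, 0, -3, 0, 0, 0, 0, 0, -1, 0, 0, 0]
}}

```text
time_s: 9.17
ee_pos: [515.6, -255.8, 223.6]
ee_rot: [-179.8, 0.4, 179.8]
force: [1.4, 0.1, 1.2]
gripper_width: 39.9
gripper_force: 0.0
```

{"method": "step_arm", "body": {
  "plan": [-0.2, 3.8, 0, 0, 0, 0, -0.3, 3.8, 0, 0, 0, 0, -0.3, 3.8, 0, 0, 0, 0, -0.3, 3.8, 0, 0, 0, 0, -0.3, 3.8, 0, 0, 0, 0],
  "hand": 6
}}

```text
time_s: 9.58
ee_pos: [527.8, -63.2, 218.5]
ee_rot: [180.0, -0.0, 179.8]
force: [1.3, 0.7, 0.2]
gripper_width: 59.9
gripper_force: 0.0
```

{"method": "step_arm", "body": {
  "plan": [-0.3, 3.8, 0, 0, 0, 0, -0.3, 3.8, 0, 0, 0, 0, -0.3, 3.8, 0, 0, 0, 0, -0.3, 3.8, 0, 0, 0, 0, -0.3, 3.8, 0, 0, 0, 0]
}}

```text
time_s: 10.0
ee_pos: [543.4, 127.0, 218.5]
ee_rot: [-180.0, -0.0, 179.8]
force: [0.1, -0.2, 0.9]
gripper_width: 59.9
gripper_force: 0.0
```

{"method": "step_arm", "body": {
  "plan": [-0.3, 3.8, 0, 0, 0, 0, -0.3, 3.8, 0, 0, 0, 0, -0.3, 3.0, 0, 0, 0, 0, -0.3, 2.5, 0, 0, 0, 0, 0, 0, 0, 0, 0, 0]
}}

```text
time_s: 10.42
ee_pos: [556.1, 260.7, 217.9]
ee_rot: [179.9, 0.0, -179.9]
force: [0.2, -0.3, -0.1]
gripper_width: 60.2
gripper_force: 0.0
```

```bash
python3 - <<'E'
from fit import *
s=viewer.grab_frame('scene');t=viewer.grab_frame('top')
go(553.4,256.5,48)
u,v=map(int,proj(s,[514,-255,134])); q,k=white(s,(u,v),7); print('rack tube cap',q,k,atz(s,q,135),'expect 514 -255')
for p in(s,t):
  for n in('lid_knob','lid_bore'): print(n,[(d['location'],round(d['score'],2),atz(p,d['location'],46 if n=='lid_knob' else 0)) for d in viewer.pinpoint(n,p)[:1]])
A=s['img'][100:220,210:370];B=s['img'][230:320,150:270]
cv2.imwrite('pics/lid.png',np.hstack([cv2.resize(A,(480,360),interpolation=cv2.INTER_CUBIC),cv2.resize(s['img'][220:310,160:240],(320,360),interpolation=cv2.INTER_CUBIC)])[:,:,::-1])
E
```

```text
t 10.52 ee [555.8 256.6 217.9] [-179.9   -0.1  179.9] F [-0.7 -1.   0. ] | shift cm [ 0.2  0.  17. ] turn [-0. -0. -0.]
rack tube cap [196.1 259.5] 37 [ 511.  -255.7  135. ] expect 514 -255
lid_knob [([329.0, 154.8], 0.7, array([547.3, 265.3,  46. ]))]
lid_bore [([330.2, 167.2], 0.67, array([557.9, 262.2,   0. ]))]
lid_knob [([208.0, 219.7], 0.8, array([561.6, 253. ,  46. ]))]
lid_bore [([201.7, 223.0], 0.79, array([559.3, 282.7,  -0. ]))]
```

View pics/lid.png

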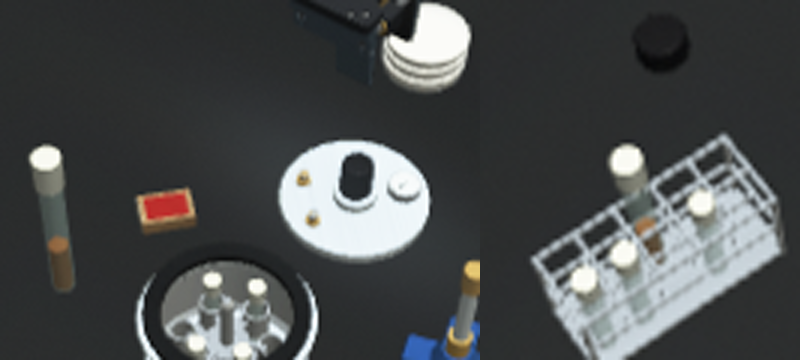

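The tube stands upright in the rack with its cap at the right-hand crop's (627,160). The lid's knob is at left-hand crop (357,178), and the fingers will straddle it along y. Descending to grip it.

{"method": "step_arm", "body": {
  "plan": [0.1, 0, 2.5, 0, 0, 0, 0, 0, 3, 0, 0, 0, 0, 0, 3, 0, 0, 0, 0, 0, 2.5, 0, 0, 0, 0, 0, 0, 0, 0, 0]
}}

```text
time_s: 11.13
ee_pos: [551.9, 253.4, 103.5]
ee_rot: [-179.7, -0.6, 179.7]
force: [-0.9, -1.2, -0.9]
gripper_width: 59.9
gripper_force: 0.0
```

{"method": "step_arm", "body": {
  "plan": [0, 0, 2, 0, 0, 0, 0, 0, 2, 0, 0, 0, 0, 0, 1.4, 0, 0, 0, 0, 0, 0.6, 0, 0, 0, 0, 0, 0, 0, 0, 0]
}}

```text
time_s: 11.55
ee_pos: [555.1, 255.4, 48.4]
ee_rot: [-180.0, -0.1, 179.8]
force: [0.4, 0.3, 0.5]
gripper_width: 60.0
gripper_force: 0.0
```

{"method": "step_arm", "body": {
  "plan": [0, 0, 0.3, 0, 0, 0, 0, 0, 0, 0, 0, 0, 0, 0, 0, 0, 0, 0]
}}

```text
time_s: 11.8
ee_pos: [555.9, 256.3, 46.6]
ee_rot: [179.9, 0.1, 179.8]
force: [-0.4, 0.5, 0.2]
gripper_width: 60.2
gripper_force: 0.0
```

{"method": "step_arm", "body": {
  "plan": [0, 0, 0, 0, 0, 0, 0, 0, 0, 0, 0, 0, 0, 0, 0, 0, 0, 0, 0, 0, 0, 0, 0, 0, 0, 0, 0, 0, 0, 0],
  "hand": 1.5,
  "newtons": 45
}}

```text
time_s: 12.22
ee_pos: [555.3, 256.5, 45.6]
ee_rot: [179.9, 0.0, 179.8]
force: [0.3, 1.3, 0.2]
gripper_width: 31.2
gripper_force: 45.0
```

{"method": "step_arm", "body": {
  "plan": [0, 0, 0, 0, 0, 0, 0, 0, 0, 0, 0, 0]
}}

```text
time_s: 12.38
ee_pos: [555.3, 256.5, 45.7]
ee_rot: [180.0, 0.0, 179.8]
force: [-0.4, 1.0, 0.8]
gripper_width: 31.3
gripper_force: 45.0
```

{"method": "step_arm", "body": {
  "plan": [0, 0, -0.8, 0, 0, 0, 0, 0, -1.6, 0, 0, 0, 0, 0, -2.4, 0, 0, 0, 0, 0, -3, 0, 0, 0, 0, 0, -3, 0, 0, 0]
}}

```text
time_s: 12.8
ee_pos: [554.0, 255.2, 153.4]
ee_rot: [-179.9, -0.2, 179.8]
force: [0.6, 1.1, -3.5]
gripper_width: 31.1
gripper_force: 45.0
```

{"method": "step_arm", "body": {
  "plan": [0, 0, -2.4, 0, 0, 0, 0, 0, -1.2, 0, 0, 0, -0.2, -1, 0, 0, 0, 0, -0.2, -2, 0, 0, 0, 0, -0.2, -3, 0, 0, 0, 0]
}}

```text
time_s: 13.22
ee_pos: [560.1, 196.0, 187.9]
ee_rot: [-180.0, -0.1, 180.0]
force: [0.8, -0.6, -3.9]
gripper_width: 31.0
gripper_force: 45.0
```

{"method": "step_arm", "body": {
  "plan": [-0.2, -3, 0, 0, 0, 0, -0.2, -3, 0, 0, 0, 0, -0.2, -3, 0, 0, 0, 0, -0.2, -3, 0, 0, 0, 0, -0.2, -3, 0, 0, 0, 0]
}}

```text
time_s: 13.63
ee_pos: [568.9, 43.5, 187.5]
ee_rot: [-179.9, -0.2, 179.8]
force: [0.6, -0.6, -3.9]
gripper_width: 31.0
gripper_force: 45.0
```

{"method": "step_arm", "body": {
  "plan": [-0.1, -2, 0, 0, 0, 0, -0.1, -1, 0, 0, 0, 0, 0, 0, 0, 0, 0, 0, 0, 0, 0, 0, 0, 0]
}}

```text
time_s: 13.97
ee_pos: [571.8, 16.0, 188.5]
ee_rot: [179.9, -0.1, 179.8]
force: [-0.4, -0.5, -3.4]
gripper_width: 31.3
gripper_force: 45.0
```

```bash
cat > lid.py <<'E'
from fit import *
s=viewer.grab_frame('scene');t=viewer.grab_frame('top')
st=sensors.state(); e=np.array(st['ee_pos']); zu=e[2]-45.7; go(569,16,e[2])
print('grip',st['gripper_width'],st['gripper_force'],'torque',np.round(st['torque'],2),'underside',zu)
G={id(p):cv2.GaussianBlur(cv2.cvtColor(p['img'],cv2.COLOR_RGB2GRAY).astype(np.float32),(0,0),.7) for p in(s,t)}
def edge(p,c,z,rad=75):
    # radial edge search; robust circle fit in the plane z
    pts=[]; rr=np.arange(rad-12,rad+13,.5)
    for k in np.linspace(0,2*np.pi,240,endpoint=False):
        q=np.array([proj(p,[c[0]+r*np.cos(k),c[1]+r*np.sin(k),z]) for r in rr],np.float32)
        g=cv2.remap(G[id(p)],q[None,:,0],q[None,:,1],cv2.INTER_LINEAR)[0]; d=np.diff(g); i=np.argmin(d)
        if d[i]<-5 and g[max(0,i-6)]>150: pts.append([c[0]+rr[i]*np.cos(k)+.0,c[1]+rr[i]*np.sin(k)])
    pts=np.array(pts); f=lambda v:np.hypot(pts[:,0]-v[0],pts[:,1]-v[1])-rad
    r=least_squares(f,c,loss='soft_l1',f_scale=.8); return r.x,len(pts),np.median(abs(f(r.x)))
for n,p in(('s',s),('t',t)): print(n,'lid ctr',*edge(p,e[:2],zu+12))
cv2.imwrite('pics/lidup.png',cv2.resize(s['img'][90:270,200:380],(600,600),interpolation=cv2.INTER_CUBIC)[:,:,::-1])
E
python3 lid.py
```

```text
t 14.07 ee [572.1  17.1 188.9] [180.   -0.1 179.9] F [-0.   0.2 -4.6] | shift cm [ 0.3 -0.1  0. ] turn [ 0. -0. -0.]
grip 30.843470025095648 44.998637437820435 torque [ 0.  0. -0.] underside 143.24416817937146
s lid ctr [569.9  13.5] 173 0.7230654638915297
t lid ctr [579.   8.] 37 1.5272242242568552
```

The scene fit puts the held lid's centre at (569.9,13.5) and the jar's at (570,13), in the same camera and with the same bias, so they are aligned. Lowering.

{"method": "step_arm", "body": {
  "plan": [0, 0, 0.8, 0, 0, 0, 0, 0, 1, 0, 0, 0, 0, 0, 0.6, 0, 0, 0, 0, 0, 0, 0, 0, 0, 0, 0, 0, 0, 0, 0]
}}

```text
time_s: 14.48
ee_pos: [572.0, 16.4, 164.5]
ee_rot: [180.0, -0.1, 179.9]
force: [0.1, 0.6, -3.3]
gripper_width: 31.5
gripper_force: 45.0
```

```bash
python3 lid.py
```

```text
t 14.58 ee [572.7  16.2 165.5] [180.    0.  179.9] F [-0.   0.7 -3.6] | shift cm [ 0.4 -0.  -0. ] turn [ 0.  0. -0.]
grip 31.041276954355705 44.998533725738525 torque [ 0.  -0.   0.1] underside 119.81966752537677
s lid ctr [570.6  13.2] 172 0.749216173461491
t lid ctr [576.4   5. ] 23 1.3495816477500995
```

Consistent. I'll lower in small steps and watch the force.

{"method": "step_arm", "body": {
  "plan": [0, 0, 0.3, 0, 0, 0, 0, 0, 0.2, 0, 0, 0, 0, 0, 0.1, 0, 0, 0, 0, 0, 0, 0, 0, 0]
}}

```text
time_s: 14.92
ee_pos: [572.3, 16.0, 159.2]
ee_rot: [180.0, -0.0, 179.8]
force: [-0.2, -0.3, -4.6]
gripper_width: 31.1
gripper_force: 45.0
```

{"method": "step_arm", "body": {
  "plan": [0, 0, 0.1, 0, 0, 0, 0, 0, 0.1, 0, 0, 0, 0, 0, 0, 0, 0, 0, 0, 0, 0, 0, 0, 0]
}}

```text
time_s: 15.25
ee_pos: [572.4, 16.0, 157.4]
ee_rot: [180.0, -0.0, 179.8]
force: [-0.4, -0.5, -3.9]
gripper_width: 31.4
gripper_force: 45.0
```

{"method": "step_arm", "body": {
  "plan": [0, 0, 0.15, 0, 0, 0, 0, 0, 0.15, 0, 0, 0, 0, 0, 0, 0, 0, 0, 0, 0, 0, 0, 0, 0]
}}

```text
time_s: 15.58
ee_pos: [572.3, 16.5, 154.2]
ee_rot: [179.9, -0.0, 179.8]
force: [1.1, 1.9, -4.4]
gripper_width: 31.4
gripper_force: 45.0
```

{"method": "step_arm", "body": {
  "plan": [0, 0, 0.15, 0, 0, 0, 0, 0, 0.15, 0, 0, 0, 0, 0, 0, 0, 0, 0, 0, 0, 0, 0, 0, 0]
}}

```text
time_s: 15.92
ee_pos: [572.1, 16.5, 151.0]
ee_rot: [179.9, -0.1, 179.8]
force: [-0.9, 3.6, -5.6]
gripper_width: 31.4
gripper_force: 45.0
```

The rod is in the bore with a slight side force toward +y. I'll ease over and continue.

{"method": "step_arm", "body": {
  "plan": [0, 0.07, 0.1, 0, 0, 0, 0, 0, 0.1, 0, 0, 0, 0, 0, 0, 0, 0, 0, 0, 0, 0, 0, 0, 0]
}}

```text
time_s: 16.25
ee_pos: [572.4, 16.7, 149.3]
ee_rot: [180.0, -0.0, 179.8]
force: [-0.4, 2.7, -4.0]
gripper_width: 30.8
gripper_force: 45.0
```

{"method": "step_arm", "body": {
  "plan": [0, 0, 0.1, 0, 0, 0, 0, 0, 0.1, 0, 0, 0, 0, 0, 0, 0, 0, 0, 0, 0, 0, 0, 0, 0]
}}

```text
time_s: 16.58
ee_pos: [572.4, 16.8, 147.4]
ee_rot: [180.0, -0.0, 179.8]
force: [-1.5, 2.6, -2.8]
gripper_width: 30.9
gripper_force: 45.0
```

{"method": "step_arm", "body": {
  "plan": [0, 0.05, 0.15, 0, 0, 0, 0, 0, 0, 0, 0, 0, 0, 0, 0, 0, 0, 0]
}}

```text
time_s: 16.83
ee_pos: [572.5, 16.9, 146.3]
ee_rot: [-180.0, 0.0, 179.8]
force: [-3.2, 1.3, 0.4]
gripper_width: 31.4
gripper_force: 45.0
```

{"method": "step_arm", "body": {
  "plan": [0, 0, 0.15, 0, 0, 0, 0, 0, 0, 0, 0, 0, 0, 0, 0, 0, 0, 0]
}}

```text
time_s: 17.08
ee_pos: [572.5, 16.9, 145.4]
ee_rot: [-180.0, 0.0, 179.8]
force: [-4.2, 0.8, 5.1]
gripper_width: 31.3
gripper_force: 45.0
```

{"method": "step_arm", "body": {
  "plan": [0.06, 0, 0.15, 0, 0, 0, 0, 0, 0.1, 0, 0, 0, 0, 0, 0, 0, 0, 0, 0, 0, 0, 0, 0, 0]
}}

```text
time_s: 17.42
ee_pos: [572.5, 16.9, 144.2]
ee_rot: [-180.0, 0.2, 179.8]
force: [-5.3, 0.8, 11.6]
gripper_width: 31.2
gripper_force: 45.0
```

{"method": "step_arm", "body": {
  "plan": [0, 0, 0.1, 0, 0, 0, 0, 0, 0, 0, 0, 0, 0, 0, 0, 0, 0, 0, 0, 0, 0, 0, 0, 0]
}}

```text
time_s: 17.75
ee_pos: [572.5, 16.9, 143.7]
ee_rot: [-180.0, 0.2, 179.8]
force: [-6.4, 0.2, 15.5]
gripper_width: 31.3
gripper_force: 45.0
```

{"method": "step_arm", "body": {
  "plan": [0.1, 0, 0.1, 0, 0, 0, 0, 0, 0, 0, 0, 0, 0, 0, 0, 0, 0, 0, 0, 0, 0, 0, 0, 0]
}}

```text
time_s: 18.08
ee_pos: [572.5, 16.9, 143.6]
ee_rot: [-180.0, 0.3, 179.8]
force: [-5.4, -0.5, 17.1]
gripper_width: 31.2
gripper_force: 45.0
```

```bash
python3 lid.py; python3 - <<'E'
from fit import *
s=viewer.grab_frame('scene'); t=viewer.grab_frame('top')
cv2.imwrite('pics/end.png',cv2.resize(s['img'][90:330,150:390],(600,600),interpolation=cv2.INTER_CUBIC)[:,:,::-1])
q,k=white(s,(196,260),6); print('rack tube',q,k); print(np.round(sensors.state()['force'],1))
E
```

```text
t 18.18 ee [572.5  16.9 143.6] [-180.     0.3  179.8] F [-4.5  0.7 17.1] | shift cm [ 0.3 -0.1 -0. ] turn [-0.  0. -0.]
grip 31.2877561178339 45.004186034202576 torque [0.2 1.1 0. ] underside 97.89691561838326
s lid ctr [569.6  14.9] 173 0.9764522138178364
t lid ctr [575.3   5.2] 19 1.2943245451301948
rack tube [196.2 259.5] 38
[-5.2 -0.  17.3]
```

View pics/end.png

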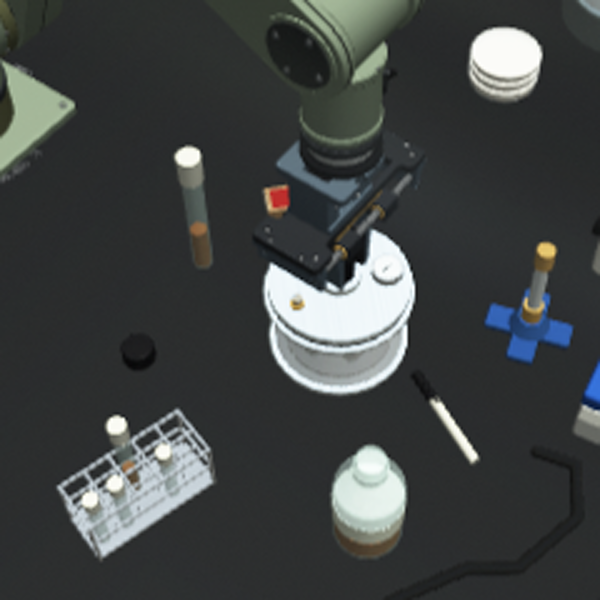

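The lid sits flat on the jar at (340,285) with its underside at about 98 mm, so the gasket is fully squeezed. The tube stands in the rack at (120,440), and the bystanders are where they were. Handing in while holding.

```bash
python3 -c "
from workcell import env
print(env.job_done())"
```

```text
the job is handed in; nothing more can be done
None
```

The tall tube stands in the rack's middle -x opening. The lid is on the jar and still gripped, pressed down at about 21 N by my estimate (17 N measured plus its weight), which squeezes the gasket about 4 mm. The job was handed in at about 18 s, and no verdict came back.

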